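# Walk the vial block round to the reader's fence

### The arm

A 7-joint arm with a two-finger parallel gripper is mounted at the origin on the work surface. World frame = base frame: x ahead of the robot, y to its left, z up, the work surface at z = 0. Lengths are in mm, angles in rad, forces in N, time in s.
With the tool pointing down it reaches from about 400 to 875 mm from the base axis. Payload 4.4 kg.
Tool frame: the origin (TCP) lies at the very end of the fingers, on their centre line; the grasp point (between the pads) lies 19 mm behind it; z points along the fingers, y is the direction in which the jaws open and shut (so a half turn about z gives the same grasp; the last joint's range is limited). The gripper opens to 85 mm and grips with 20 to 120 N. Pads are 22 mm wide; open, the fingers measure 114 mm over their backs; the gripper's body (76 mm by 85 mm) begins 54 mm behind the grasp point. The pads swing forward as they close: fully open they stand 13 mm farther back than shut.
Start: joints at [1.271, 0.628, 0.038, 1.517, -0.027, 0.996, -0.02], TCP at [150.617, -632.323, 231.313] pointing down, gripper open.
Joint ranges: [-3.06, 3.06], [-0.37, 2.12], [-1.25, 1.32], [0.18, 2.47], [-1.1, 4.24], [0.23, 1.98], [-2.94, 2.94]. Speed limits (rad/s): [2.57, 2.57, 3.14, 3.14, 3.14, 3.14, 3.14].

### API

Orientations are given as [roll, pitch, yaw] about the fixed x, y, z axes, in that order (R = Rz(yaw) Ry(pitch) Rx(roll)).
In Python, from cell import ctrl gives the robot as it stands. The module is installed in compiled form; this text tells all that it offers.
- The arm moves only by the shell command python3 -m jog 'ROWS'. ROWS is text: rows parted by semicolons, each of 7 numbers parted by spaces: the shift along the tool's x, y, z in mm, then the turn, a rotation vector about the tool's x, y, z in degrees, then the opening, from -1 (shut) to 1 (fully open). In form: x y z wx wy wz claw; .... A call has 1 to 8 rows; each row is the pose to reach, as a shift and turn from the pose commanded when the call began, along the tool's axes at that moment; what a row does not reach only later rows make up. A row lasts 1/8 s, in which the tool goes at most 62.5 mm and 10.7 degrees, less where a joint would pass 70% of its speed; a pose out of reach is approached as far as the arm can. A call with a gripper value outside its range is refused whole. The fingers move at their own pace and stop on an object; the grip force is fixed at half the most. Time passes only in rows, so rows that repeat a pose let the fingers close. It gives the time, the measured TCP pose, the force and the opening at its end, in the units of the state.
- ctrl.read_state(): the state, without advancing time (a new reading comes with each control period).
- ctrl.get_image(name): name is "scene" or "top"; returns a dict with "image" (384x512x3 uint8, red, green, blue), "z_map" (384x512 float32, mm along the optical axis (not along the pixel's ray), 0 where there is no reading), "vertical_fov" (degrees; the focal length in pixels is half the picture's height over the tangent of half this angle, whatever the lens; pixels are square), "cx", "cy" (the principal point, pixels), "k1" (the pictures are not rectified: a ray, as slopes to the right and down, at radius r is drawn at 1 + k1 r^2 times it, then the intrinsics apply), "extrinsics" (4x4, takes a point from world to camera coordinates). Camera axes: x right, y down, z forward; pixel columns grow to the right and rows downward; lengths in mm; the calibration is good to about 2 mm. A picture is of the moment at which its call begins.
- ctrl.finish_job(): hands the job in, once; it reports no verdict.
The state is a dict: "clock": time; "qpos": joint angles; "qd": joint speeds; "tau": joint torques, N m; "eef_pos": TCP position; "tool_rot": TCP orientation; "force": force on the tool from outside, world axes, zero at the start; "torque": the same for the moment, N m; "width": finger opening in mm.
Only numpy, scipy, OpenCV 4.12 (cv2) and the standard library are available. Lean on these libraries where they do the work, as an engineer would, in place of code of your own. Each camera call takes 0.05 s, during which the arm holds its last target.

### The job

Without grasping or lifting it, push the heavy aluminium vial block round with the fingertips (nudging alternate corners turns it best) until either of its two long orange-striped faces stands flat against the dark steel fence of the reader, centred on the fence's green window so that its ends meet the two white marks. Turn it to face the fence before it touches, so that no corner strikes the fence, and leave the block standing there by itself. Leave the vials, glassware and other things on the bench undisturbed.

Things in the scene. Friction and masses are not known exactly. Their poses are not given: they have to be found in the camera images.
- block: Loose aluminium vial block, 0.7-1 kg; 130 mm long (its y), 90 wide (x), 42 high. Origin: middle of underside, bench level. Long faces at x = +-45 mm, orange striped, equivalent (same after a half turn); 12 dark wells on top. Faces start 4 mm above bench; slides (up to 12 N) on four feet at x +-24, y +-36 mm, so a corner push turns it. Starts clear of the fence, 35-90 degrees off facing it, either way.
- instrument: White reader fixed to the bench, place and yaw vary. Origin: middle of its fence's front face, bench level; x points square to the fence into the reader, y along the fence to the robot's left. Dark steel fence 240 mm long, 30 high, 16 thick; green window and mark at y = 0, white marks on top at y = +-65 mm. White body from x = 95 mm, 320 wide, 60 high; its black open lid at x = 290 rises to 165 mm.
- vial_a: Bystander: blue-capped amber vial, 24 mm across, 45 mm tall, standing left of the fence. Origin: centre of its underside.
- vial_b: Bystander: red-capped amber vial, 24 mm across, 45 mm tall, standing right of the fence. Origin: centre of its underside.
- beaker: Bystander: clear plastic beaker, 70 mm across, 75 mm tall, on the right. Origin: centre of its underside.
- dish: Bystander: shallow glass dish, 90 mm across, 16 mm tall, on the left. Origin: centre of its underside.
- spoon: Bystander: steel sampling spoon lying on the bench on the right, near the robot. Origin: a point of the spoon at bench level.
- wash_bottle: Bystander: white wash bottle with red cap, 64 mm across, 150 mm tall, far right. Origin: centre of its underside.
- jar: Bystander: amber jar with white lid, 56 mm across, 70 mm tall, on the left. Origin: centre of its underside.
Not all that is in view belongs to the job. Of the things that look like the block, take the one that is nearest to the robot's base at the start.

How it is judged:
By the outcome, as a careful person would: the job done as asked, in the order asked, and still so for the second after the job is handed in, with the robot touching nothing.
It also fails if it takes over 54 s, if anything falls off the work surface, if the arm or the gripper's body presses on something with over 40 N, if the wrist force passes 120 N, or if a joint passes its speed limit or range.

## Working session

There is one attempt and no reset: what is moved stays moved. The work goes in short steps, Python scripts to look and compute and a shell command to move; the robot and the scene stay as the last step left them, time stands still between calls to the robot, and variables do not carry over. Pictures are saved under pics/ and viewed, and the job is handed in when it is done.

```bash
mkdir -p pics; cat > h.py <<'E'
import numpy as np,cv2
from cell import ctrl
def grab(n,tag):
    d=ctrl.get_image(n); cv2.imwrite(f'pics/{tag}.png',d['image'][:,:,::-1]); np.savez(f'pics/{tag}.npz',**{k:d[k] for k in d}); return d
def rays(d,uv):
    h=d['image'].shape[0]; f=h/2/np.tan(np.radians(float(d['vertical_fov']))/2)
    uv=np.asarray(uv,float).reshape(-1,2)
    p=(uv-[float(d['cx']),float(d['cy'])])/f; q=p.copy()
    for _ in range(20): q=p/(1+float(d['k1'])*(q**2).sum(1,keepdims=True))
    return np.c_[q,np.ones(len(q))]
def plane(d,uv,z):
    r=rays(d,uv); E=np.asarray(d['extrinsics']); R=E[:3,:3]; c=-R.T@E[:3,3]; w=r@R
    return c+w*((z-c[2])/w[:,2])[:,None]
def depth(d,uv):
    uv=np.asarray(uv,int).reshape(-1,2); r=rays(d,uv); zz=d['z_map'][uv[:,1],uv[:,0]]
    E=np.asarray(d['extrinsics']); return (r*zz[:,None]-E[:3,3])@E[:3,:3]
def proj(d,P):
    P=np.asarray(P,float).reshape(-1,3);E=np.asarray(d['extrinsics']);c=P@E[:3,:3].T+E[:3,3];s=c[:,:2]/c[:,2:]
    h=d['image'].shape[0]; f=h/2/np.tan(np.radians(float(d['vertical_fov']))/2)
    return s*(1+float(d['k1'])*(s**2).sum(1,keepdims=True))*f+[float(d['cx']),float(d['cy'])]
def load(tag):
    z=np.load(f'pics/{tag}.npz'); return {k:z[k] for k in z}
E
python3 - <<'E'
from h import *
print(ctrl.read_state())
for n in('scene','top'):
    d=grab(n,n+'0'); print(d['vertical_fov'],d['cx'],d['cy'],d['k1'],d['extrinsics'])
    im=cv2.resize(d['image'][:,:,::-1],(800,600)); cv2.imwrite(f'pics/{n}0b.png',im)
E
```

```text
{'clock': 0.0, 'qpos': array([ 1.27114623,  0.6293235 ,  0.03846187,  1.51839343, -0.02700987,
        0.99629789, -0.01997479]), 'qd': array([ 5.54351323e-05,  1.63681995e-03, -4.03801943e-04, -7.63101636e-04,
       -1.28346189e-03, -6.89463890e-04,  1.01594516e-03]), 'tau': array([ 7.02020734e-04, -5.63396001e+01,  1.22554097e+00, -1.93445402e+01,
        1.07598701e-02,  1.04087600e-02, -2.11143146e-06]), 'eef_pos': array([ 150.49246949, -631.68392363,  230.3959911 ]), 'tool_rot': array([-3.13968924e+00,  2.79072035e-05,  2.33853273e-01]), 'force': array([ 0.61809347,  0.2687232 , -0.69974575]), 'torque': array([ 0.00390778, -0.0159706 , -0.01040165]), 'width': 85.37149118240467}
54.13056719035311 249.9864492337245 193.3146534989172 -0.025069502170190106 [[-8.91031319e-01  4.53526578e-01  1.94121485e-02  5.05010066e+02]
 [ 2.62416295e-01  5.49513403e-01 -7.93204077e-01 -1.06936131e+02]
 [-3.70406367e-01 -7.01675611e-01 -6.08646416e-01  1.33690704e+03]
 [ 0.00000000e+00  0.00000000e+00  0.00000000e+00  1.00000000e+00]]
57.28390175077434 249.63271997837538 192.09241802895662 -0.10902973121432395 [[-4.65622486e-03 -9.99941485e-01 -9.76449601e-03  3.40935399e+00]
 [-9.80711242e-01  6.47433322e-03 -1.95354917e-01  5.56695552e+02]
 [ 1.95406705e-01  8.66653458e-03 -9.80684002e-01  1.06115510e+03]
 [ 0.00000000e+00  0.00000000e+00  0.00000000e+00  1.00000000e+00]]
```

View pics/scene0b.png

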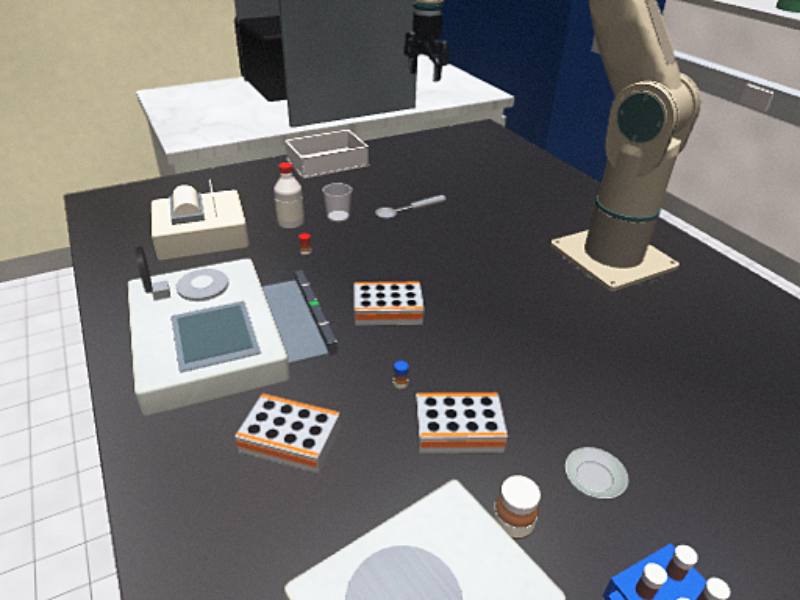

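View pics/top0b.png

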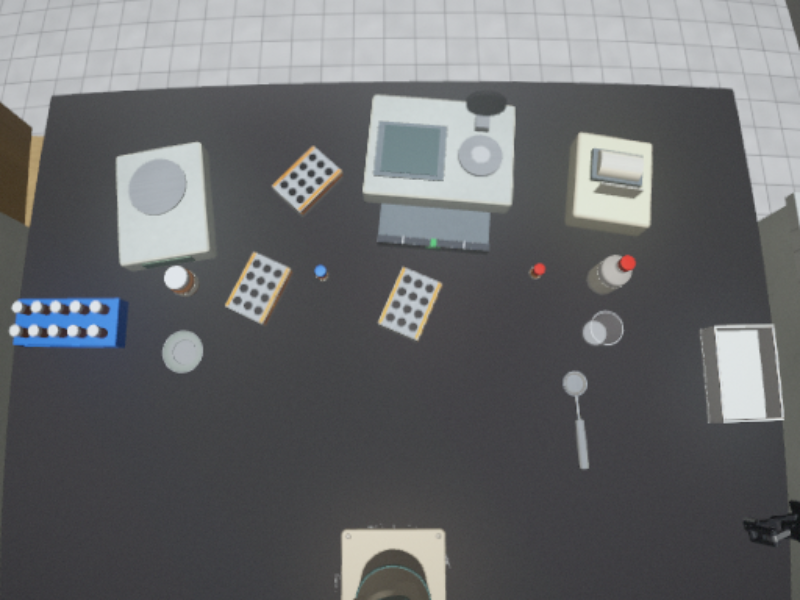

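The top view (800x600 scale) shows three block-like things: A (410,303), B (258,288) and C (307,180). I'll measure each one's distance from the base and zoom in on A, the likely one. The fence is at (433,242), running from (377,243) to (490,247).

```bash
cat >> h.py <<'E'
def blocks(d,z=42,show=False):
    hsv=cv2.cvtColor(d['image'],cv2.COLOR_RGB2HSV); im=d['image'].astype(int)
    org=((hsv[:,:,0]>5)&(hsv[:,:,0]<25)&(hsv[:,:,1]>110)&(hsv[:,:,2]>110))
    wht=((hsv[:,:,1]<50)&(hsv[:,:,2]>140))
    return org,wht
def rect(d,uv,z=42):
    # uv: region pixels (contour) -> world minAreaRect
    P=plane(d,uv,z)[:,:2].astype(np.float32)
    (c,(w,h),a)=cv2.minAreaRect(P)
    return c,w,h,a,P
E
python3 - <<'E'
from h import *
d=load('top0'); org,wht=blocks(d)
m=((org|wht)*255).astype(np.uint8)
m=cv2.morphologyEx(m,cv2.MORPH_CLOSE,np.ones((5,5)))
m[:100]=0 if False else m[:100]
cs,_=cv2.findContours(m,cv2.RETR_EXTERNAL,cv2.CHAIN_APPROX_NONE)
for c in cs:
    if cv2.contourArea(c)<700: continue
    c2,w,h,a,P=rect(d,c.reshape(-1,2)); 
    if max(w,h)<170: print(np.round(c2),round(w),round(h),round(a,1),cv2.boundingRect(c), 'dist',round(np.hypot(*c2)))
hsv=cv2.cvtColor(d['image'],cv2.COLOR_RGB2HSV)
g=(hsv[:,:,0]>45)&(hsv[:,:,0]<80)&(hsv[:,:,1]>120)&(hsv[:,:,2]>100)
ys,xs=np.nonzero(g); print('green',xs.mean(),ys.mean(),len(xs),plane(d,[[xs.mean(),ys.mean()]],30))
crop=d['image'][110:230,230:330,::-1]; cv2.imwrite('pics/cropA.png',cv2.resize(crop,None,fx=5,fy=5,interpolation=cv2.INTER_CUBIC))
E
```

```text
[554. -39.] 90 131 66.2 (243, 171, 40, 47) dist 556
[589. 276.] 95 130 64.2 (145, 161, 41, 46) dist 650
[831. 180.] 95 131 47.2 (174, 94, 43, 43) dist 850
green 277.0 154.66666666666666 9 [[687.8152863  -90.98662762  30.        ]]
```

View pics/cropA.png

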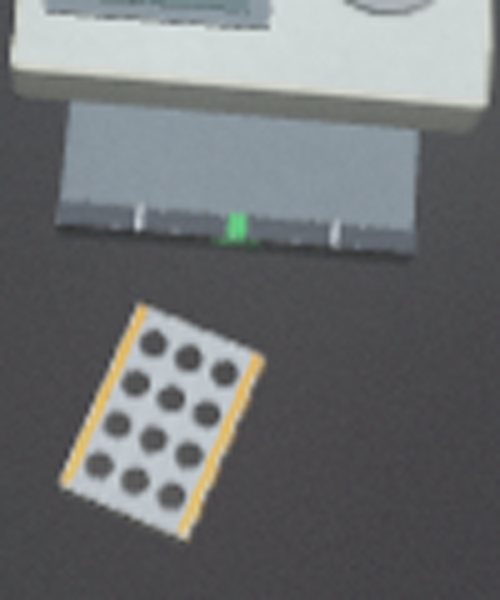

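The crop shows A with 12 dark wells and two orange long edges. At 556 mm it is nearest to the base (B 650, C 850), and it measures 90x131, so A is the block. Next I'll measure the fence precisely from both views.

```bash
python3 - <<'E'
from h import *
d=load('top0')
us,vs=np.meshgrid(np.arange(225,330),np.arange(140,235)); uv=np.c_[us.ravel(),vs.ravel()]
P=depth(d,uv)
b=P[(P[:,0]<640)&(abs(P[:,2])<15)]; print('bench z',np.median(b[:,2]))
s=(P[:,2]>22)&(P[:,2]<38)&(P[:,0]>640)&(P[:,0]<730)
F=P[s]; print('fence',len(F),F.min(0),F.max(0),np.median(F[:,2]))
print(np.round(F[np.argsort(F[:,1])][::12],0))
k=(P[:,2]>36)&(P[:,2]<50)&(P[:,0]<640); B=P[k]; print('block top z',np.median(B[:,2]),cv2.minAreaRect(B[:,:2].astype(np.float32)))
d2=load('scene0')
for nm,dd,roi in (('scene',d2,(180,190,225,230)),('top',d,(235,145,315,165))):
    u0,v0,u1,v1=roi; cr=dd['image'][v0:v1,u0:u1,::-1]
    cv2.imwrite(f'pics/f_{nm}.png',cv2.resize(cr,None,fx=9,fy=9,interpolation=cv2.INTER_NEAREST))
cr=d2['image'][165:235,180:280,::-1];cv2.imwrite('pics/f_scene.png',cv2.resize(cr,None,fx=8,fy=8,interpolation=cv2.INTER_CUBIC))
E
```

```text
bench z -0.7270152259675773
fence 378 [ 667.1321843  -210.38312739   22.02508085] [704.91973688  28.77003085  35.59179618] 28.882056704626216
[[ 682. -210.   32.]
 [ 672. -204.   30.]
 [ 678. -195.   24.]
 [ 670. -188.   26.]
 [ 673. -180.   29.]
 [ 672. -173.   32.]
 [ 687. -165.   27.]
 [ 673. -157.   29.]
 [ 687. -148.   29.]
 [ 683. -141.   30.]
 [ 677. -134.   27.]
 [ 681. -127.   36.]
 [ 690. -118.   31.]
 [ 683. -111.   31.]
 [ 678. -101.   24.]
 [ 686.  -94.   31.]
 [ 693.  -88.   33.]
 [ 683.  -81.   30.]
 [ 680.  -74.   30.]
 [ 694.  -65.   28.]
 [ 682.  -58.   24.]
 [ 687.  -51.   31.]
 [ 698.  -41.   27.]
 [ 694.  -35.   31.]
 [ 687.  -28.   29.]
 [ 697.  -18.   32.]
 [ 691.  -11.   29.]
 [ 690.   -5.   31.]
 [ 688.    2.   28.]
 [ 701.   12.   31.]
 [ 699.   19.   27.]
 [ 689.   25.   25.]]
block top z 41.23744219249216 ((553.4025268554688, -38.75175476074219), (89.77873229980469, 130.08692932128906), 66.09131622314453)
```

View pics/f_top.png

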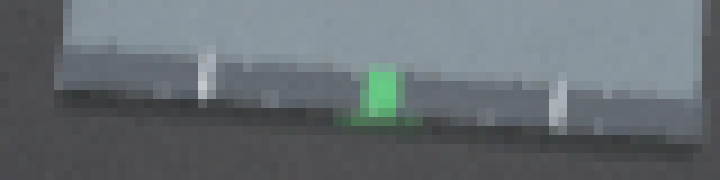

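View pics/f_scene.png

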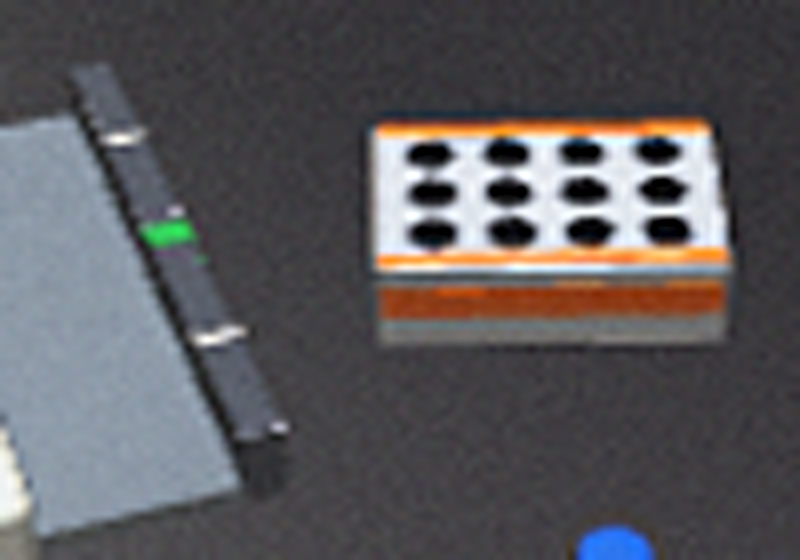

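```bash
python3 - <<'E'
from h import *
d=load('top0'); d2=load('scene0')
t=lambda a:[[235+x/9-.5,145+y/9-.5] for x,y in a]
fr=plane(d,t([(55,91),(700,143)]),30); bk=plane(d,t([(63,46),(700,98)]),30)
mk=plane(d,t([(205,80),(381,95),(558,107)]),30)
for n,a in(('front',fr),('back',bk),('marks',mk)): print(n,np.round(a,1).tolist())
for a in(fr,bk,mk): v=a[0]-a[-1]; print('len',np.hypot(*v[:2]),'yaw',np.degrees(np.arctan2(v[1],v[0]))-90)
s=lambda a:[[180+x/8-.5,165+y/8-.5] for x,y in a]
m2=plane(d2,s([(218,336),(168,234),(125,137)]),30); print('scene marks',np.round(m2,1).tolist()); v=m2[0]-m2[-1];print(np.hypot(*v[:2]),np.degrees(np.arctan2(v[1],v[0]))-90)
b=plane(d2,s([(372,124),(712,124),(732,270),(375,270)]),42); print(np.round(b,1).tolist(), b.mean(0))
# bystanders
hsv=cv2.cvtColor(d['image'],cv2.COLOR_RGB2HSV)
for n,lo,hi in(('blue',100,125),('red',0,5)):
    g=(hsv[:,:,0]>=lo)&(hsv[:,:,0]<=hi)&(hsv[:,:,1]>140)&(hsv[:,:,2]>90)
    _,_,st,ce=cv2.connectedComponentsWithStats(g.astype(np.uint8))
    for q,c in zip(st[1:],ce[1:]):
        if q[4]>15: print(n,q[4],np.round(c),np.round(plane(d,[c],45)))
P=depth(d,[[388,212],[110,225],[368,245]]);print(np.round(P))
E
```

```text
front [[688.9, 29.9, 30.0], [667.5, -207.7, 30.0]]
back [[706.3, 26.9, 30.0], [684.8, -208.4, 30.0]]
marks [[692.7, -25.5, 30.0], [686.5, -90.4, 30.0], [681.5, -155.7, 30.0]]
len 238.54318208550333 yaw -5.144533987020097
len 236.36156287781193 yaw -5.214135059559453
len 130.62711637890254 yaw -4.9026699755577
scene marks [[694.2, -24.7, 30.0], [688.8, -88.6, 30.0], [681.5, -154.1, 30.0]]
129.99346592146216 -5.602135098231429
[[597.5, -105.2, 42.0], [478.4, -48.6, 42.0], [516.6, 34.7, 42.0], [633.8, -21.3, 42.0]] [556.57567909 -35.08900381  42.        ]
blue 16 [204. 171.] [[629. 149.  45.]]
blue 1197 [ 45. 207.] [[512. 681.  45.]]
red 82 [401. 168.] [[ 636. -501.   45.]]
red 45 [345. 172.] [[ 623. -309.   45.]]
[[ 496. -460.    4.]
 [ 458.  468.    1.]
 [ 388. -386.   -0.]]
```

Block A: centre about (554,-38), yaw +66°. Fence: origin about (679,-90), yaw -5.1°. So the block has to turn about -71° and then go in. First I'll nudge its fence-side left corner round with shut fingers, at a safe distance from the fence.

```bash
cat >> h.py <<'E'
from scipy.spatial.transform import Rotation as Rn
def rows(targets):
    """targets: (x,y,z,yawdeg) world, from measured pose; prints tool-frame row numbers"""
    s=ctrl.read_state(); p=s['eef_pos']; R=Rn.from_euler('xyz',s['tool_rot'])
    print('clock',s['clock'],'tcp',np.round(p,1),'yaw',np.round(np.degrees(s['tool_rot']),1),'F',np.round(s['force'],1),'w',round(s['width'],1))
    for t in targets:
        T=Rn.from_euler('xyz',[np.pi,0,np.radians(t[3])])
        print(np.round(R.inv().apply(np.array(t[:3])-p),1).tolist(), np.round(np.degrees((R.inv()*T).as_rotvec()),1).tolist())
U=np.radians(-5.1); XF=np.array([np.cos(U),np.sin(U)]); YF=np.array([-np.sin(U),np.cos(U)]); O=np.array([679.,-89.7])
E
python3 - <<'E'
from h import *
rows([(632,14,200,66)])
E
```

```text
clock 0.1 tcp [ 150.5 -631.8  230.5] yaw [-179.9   -0.    13.4] F [0.1 0.8 0.7] w 85.5
[618.0, -516.6, 31.4] [-0.1, -0.0, -52.6]
```

```bash
R="618 -517 20 0 0 -52.6 -1"; python3 -m jog '618 -517 20 0 0 -52.6 -1; 618 -517 20 0 0 -52.6 -1; 618 -517 20 0 0 -52.6 -1; 618 -517 20 0 0 -52.6 -1; 618 -517 20 0 0 -52.6 -1; 618 -517 20 0 0 -52.6 -1; 618 -517 20 0 0 -52.6 -1; 618 -517 20 0 0 -52.6 -1'
python3 - <<'E'
from h import *
rows([(632,14,200,66),(632,14,10,66)])
E
```

```text
clock: 1.1
eef_pos: [450.1, -229.9, 218.8]
tool_rot: [-3.142, 0.0, 1.151]
force: [0.9, -0.6, 0.3]
width: -0.2
clock 1.1 tcp [ 450.1 -229.9  218.8] yaw [-180.    0.   66.] F [ 0.9 -0.6  0.3] w -0.2
[296.9, 66.8, 18.7] [-0.0, 0.0, -0.0]
[296.9, 66.8, 208.7] [-0.0, 0.0, -0.0]
```

```bash
python3 -m jog '297 67 18 0 0 0 -1; 297 67 18 0 0 0 -1; 297 67 18 0 0 0 -1; 297 67 18 0 0 0 -1; 297 67 18 0 0 0 -1; 297 67 18 0 0 0 -1; 297 67 80 0 0 0 -1; 297 67 130 0 0 0 -1'
python3 - <<'E'
from h import *
rows([(632,14,10,66)])
d=grab('top','t1'); c=d['image'][110:230,200:330,::-1]; cv2.imwrite('pics/t1c.png',cv2.resize(c,None,fx=5,fy=5))
E
```

```text
clock: 2.1
eef_pos: [630.4, 11.2, 87.3]
tool_rot: [-3.141, 0.001, 1.151]
force: [0.3, -0.9, -0.5]
width: -0.3
clock 2.1 tcp [630.4  11.2  87.3] yaw [-1.80e+02  1.00e-01  6.59e+01] F [ 0.3 -0.9 -0.5] w -0.3
[3.3, 0.3, 77.3] [-0.0, 0.1, -0.1]
```

View pics/t1c.png

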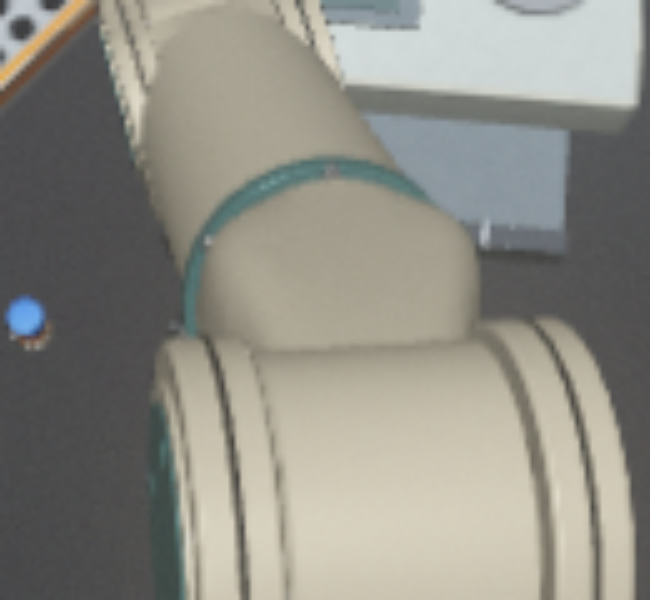

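The arm hides the block in the top view, so I'll check with the scene camera between nudges. Now I'll go down and work out the arc.

```bash
python3 -m jog '3 0 60 0 0 0 -1; 3 0 77 0 0 0 -1; 3 0 77 0 0 0 -1'
python3 - <<'E'
from h import *
c=np.array([554,-38.5]);u=np.array([.914,-.407]);xb=np.array([.407,.914]);icr=c-31*u
T=[]
for a in range(0,25,4):
    p=c+50*u+56*xb-icr;r=-np.radians(a);M=np.array([[np.cos(r),-np.sin(r)],[np.sin(r),np.cos(r)]]);T.append((*(icr+M@p),10,66-a))
print(np.round(T)); rows(T)
E
```

```text
clock: 2.52
eef_pos: [632.0, 14.6, 11.9]
tool_rot: [-3.14, 0.001, 1.151]
force: [-0.2, -0.9, -0.0]
width: 0.2
[[622.  -8.  10.  66.]
 [624. -14.  10.  62.]
 [624. -21.  10.  58.]
 [624. -28.  10.  54.]
 [624. -35.  10.  50.]
 [623. -42.  10.  46.]
 [622. -49.  10.  42.]]
clock 2.525 tcp [632.   14.6  11.9] yaw [-1.799e+02  1.000e-01  6.600e+01] F [-0.2 -0.9 -0. ] w 0.2
[-24.2, 0.4, 2.0] [-0.1, 0.1, -0.0]
[-30.0, 4.1, 2.0] [-0.1, 0.1, 4.0]
[-36.1, 7.4, 2.0] [-0.1, 0.1, 8.0]
[-42.3, 10.3, 2.0] [-0.1, 0.1, 12.0]
[-48.7, 12.7, 2.0] [-0.1, 0.1, 16.0]
[-55.3, 14.7, 2.0] [-0.1, 0.1, 20.0]
[-62.0, 16.2, 2.0] [-0.1, 0.1, 24.0]
```

```bash
python3 -m jog '-16 0 1 0 0 0 -1; -24 0 1 0 0 0 -1; -30 4 1 0 0 4 -1; -36 7 1 0 0 8 -1; -42 10 1 0 0 12 -1; -49 13 1 0 0 16 -1; -55 15 1 0 0 20 -1; -62 16 1 0 0 24 -1'
python3 - <<'E'
from h import *
rows([])
d=grab('scene','s2'); c=d['image'][140:260,170:310,::-1]; cv2.imwrite('pics/s2c.png',cv2.resize(c,None,fx=5,fy=5,interpolation=cv2.INTER_CUBIC))
E
```

```text
clock: 3.52
eef_pos: [624.4, -47.7, 12.6]
tool_rot: [3.139, -0.005, 0.73]
force: [3.3, 2.5, 3.0]
width: -0.3
clock 3.525 tcp [624.4 -47.7  12.6] yaw [179.8  -0.3  41.8] F [3.3 2.5 3. ] w -0.3
```

View pics/s2c.png

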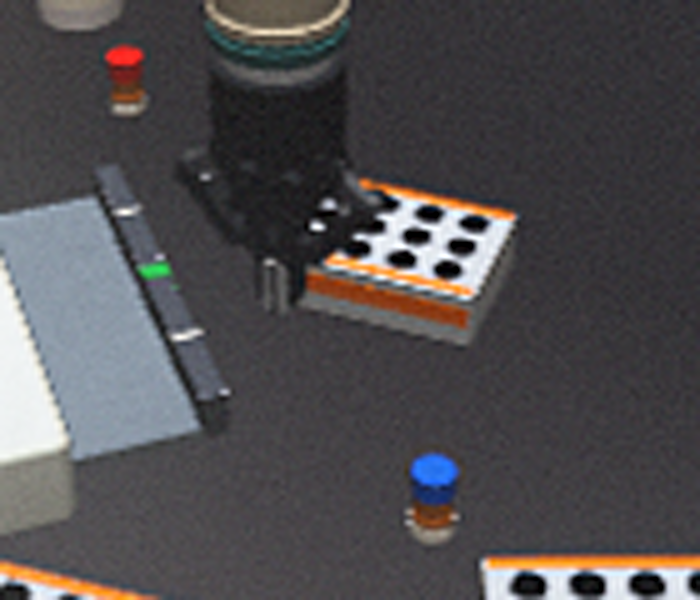

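```bash
cat >> h.py <<'E'
def sc(pts,o=(170,140),k=5): return [[o[0]+(x+.5)/k-.5,o[1]+(y+.5)/k-.5] for x,y in pts]
E
python3 - <<'E'
from h import *
d=load('s2')
p=plane(d,sc([(362,180),(517,213),(472,297),(330,260)]),42)
print(np.round(p,1)); a=p[1]-p[0];print(np.degrees(np.arctan2(a[1],a[0])), 'near/end edge', np.degrees(np.arctan2(*(p[2]-p[1])[1::-1])),np.hypot(*(p[2]-p[1])[:2]))
a=p[2]-p[3];print(np.degrees(np.arctan2(a[1],a[0])))
# center: mid of end edge + 65 along axis
u=p[2]-p[1];u/=np.linalg.norm(u); ax=np.array([u[1],-u[0],0]); m=(p[1]+p[2])/2; print('u',u,'cands',m+65*ax, m-65*ax, 'yaw',np.degrees(np.arctan2(u[1],u[0])))
E
```

```text
[[ 542.3 -105.4   42. ]
 [ 471.5  -32.4   42. ]
 [ 536.7   29.    42. ]
 [ 596.   -38.7   42. ]]
134.1167466628573 near/end edge 43.25168988480855 89.53148328436812
131.22650386274083
u [0.72835076 0.68520447 0.        ] cands [548.65928573 -49.02577667  42.        ] [459.58270429  45.65982222  42.        ] yaw 43.25168988480855
```

The model holds: the block is at (549,-49), yaw 43°. I'll continue the arc.

```bash
python3 - <<'E'
from h import *
c=np.array([548.6,-49]);u=np.array([.685,-.728]);xb=np.array([.728,.685]);icr=c-31*u
T=[]
for a in range(4,49,4):
    p=c+50.5*u+56*xb-icr;r=-np.radians(a);M=np.array([[np.cos(r),-np.sin(r)],[np.sin(r),np.cos(r)]]);T.append((*(icr+M@p),12,42-a))
print(np.round(T)); rows(T)
E
```

```text
[[ 622.  -54.   12.   38.]
 [ 620.  -61.   12.   34.]
 [ 617.  -67.   12.   30.]
 [ 614.  -73.   12.   26.]
 [ 611.  -79.   12.   22.]
 [ 607.  -85.   12.   18.]
 [ 603.  -90.   12.   14.]
 [ 598.  -95.   12.   10.]
 [ 593. -100.   12.    6.]
 [ 588. -105.   12.    2.]
 [ 582. -109.   12.   -2.]
 [ 576. -112.   12.   -6.]]
clock 3.575 tcp [623.9 -49.3  12.6] yaw [179.8  -0.2  41.6] F [3.2 1.8 2.4] w 0.0
[-4.4, 2.5, 0.6] [0.2, -0.2, 3.6]
[-10.4, 6.0, 0.5] [0.2, -0.2, 7.6]
[-16.6, 9.0, 0.5] [0.2, -0.2, 11.6]
[-23.0, 11.6, 0.5] [0.2, -0.2, 15.6]
[-29.5, 13.7, 0.5] [0.2, -0.2, 19.6]
[-36.2, 15.4, 0.5] [0.2, -0.2, 23.6]
[-43.0, 16.6, 0.5] [0.2, -0.2, 27.6]
[-49.9, 17.4, 0.5] [0.1, -0.2, 31.6]
[-56.8, 17.6, 0.4] [0.1, -0.2, 35.6]
[-63.7, 17.4, 0.4] [0.1, -0.3, 39.6]
[-70.5, 16.7, 0.4] [0.1, -0.3, 43.6]
[-77.3, 15.5, 0.4] [0.1, -0.3, 47.6]
```

```bash
python3 -m jog '-5 2.5 0 0 0 4 -1; -11 6 0 0 0 8 -1; -17 9 0 0 0 12 -1; -23 11.5 0 0 0 16 -1; -30 14 0 0 0 20 -1; -36 15.5 0 0 0 24 -1; -43 16.5 0 0 0 28 -1; -50 17.5 0 0 0 32 -1'
python3 - <<'E'
from h import *
rows([])
d=grab('scene','s3'); c=d['image'][140:260,170:310,::-1]; cv2.imwrite('pics/s3c.png',cv2.resize(c,None,fx=5,fy=5,interpolation=cv2.INTER_CUBIC))
E
```

```text
clock: 4.58
eef_pos: [597.7, -95.3, 11.8]
tool_rot: [3.14, -0.003, 0.17]
force: [4.9, 1.5, 4.4]
width: -0.1
clock 4.575 tcp [597.7 -95.3  11.8] yaw [179.9  -0.2   9.8] F [4.9 1.5 4.4] w -0.1
```

View pics/s3c.png

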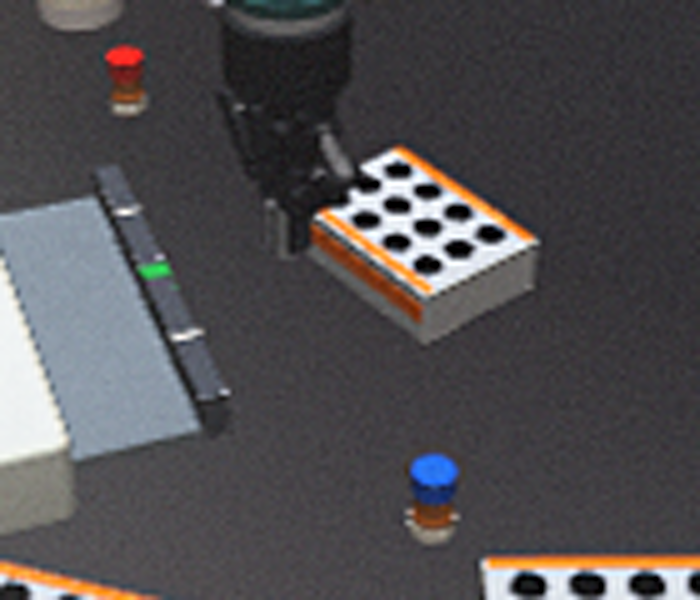

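```bash
python3 - <<'E'
from h import *
d=load('s3')
p=plane(d,sc([(402,148),(538,240),(430,297)]),42)
print(np.round(p,1)); a=p[1]-p[0];print(np.degrees(np.arctan2(a[1],a[0]))-90,np.hypot(*a[:2]),np.hypot(*(p[2]-p[1])[:2]))
c=(p[0]+p[2])/2; print(c); q=np.array([c[0],c[1]])-O; print('fence frame',q@XF,q@YF)
x=np.radians(np.degrees(np.arctan2(a[1],a[0]))-90); b=np.array([597.7,-95.3])-c[:2]; print(b@[np.cos(x),np.sin(x)], b@[-np.sin(x),np.cos(x)])
E
```

```text
[[ 503.1 -126.8   42. ]
 [ 473.9   -2.6   42. ]
 [ 558.8   18.4   42. ]]
13.221794687698349 127.62377291732273 87.43345168475261
[530.93162963 -54.18464247  42.        ]
fence frame -150.63929011625672 22.212320878671534
55.59451882907342 -55.29681169149672
```

The block stands at about (531,-54), yaw +12°, still 22 mm too far left along the fence. Pushing the left end face near its fence-side corner will give both the remaining clockwise turn and the shift to the right.

```bash
python3 - <<'E'
from h import *
rows([(612,-95,12,10),(612,-95,80,10),(540,55,80,12),(540,55,11,12)])
E
```

```text
clock 4.625 tcp [596.3 -96.4  11.5] yaw [179.9  -0.    9.6] F [ 3.4 -0.3  2.8] w 0.3
[15.7, 1.2, -0.5] [0.1, -0.0, -0.4]
[15.7, 1.3, -68.5] [0.1, -0.0, -0.4]
[-30.3, -158.6, -68.8] [0.1, -0.0, -2.4]
[-30.3, -158.7, 0.2] [0.1, -0.0, -2.4]
```

```bash
python3 -m jog '16 1 0 0 0 0 -1; 16 1 -60 0 0 0 -1; 10 -20 -75 0 0 -2 -1; -10 -80 -75 0 0 -2 -1; -30 -140 -75 0 0 -2 -1; -30 -160 -68 0 0 -2 -1; -30 -160 -30 0 0 -2 -1; -30 -160 0 0 0 -2 -1'
python3 - <<'E'
from h import *
rows([])
d=grab('top','t4'); c=d['image'][110:230,200:330,::-1]; cv2.imwrite('pics/t4c.png',cv2.resize(c,None,fx=5,fy=5))
d=grab('scene','s4'); c=d['image'][140:260,170:310,::-1]; cv2.imwrite('pics/s4c.png',cv2.resize(c,None,fx=5,fy=5,interpolation=cv2.INTER_CUBIC))
E
```

```text
clock: 5.62
eef_pos: [535.9, 58.1, 9.5]
tool_rot: [-3.141, 0.005, 0.211]
force: [-0.6, 0.1, -0.2]
width: -0.1
clock 5.625 tcp [535.9  58.1   9.5] yaw [-180.     0.3   12.1] F [-0.6  0.1 -0.2] w -0.1
```

View pics/s4c.png

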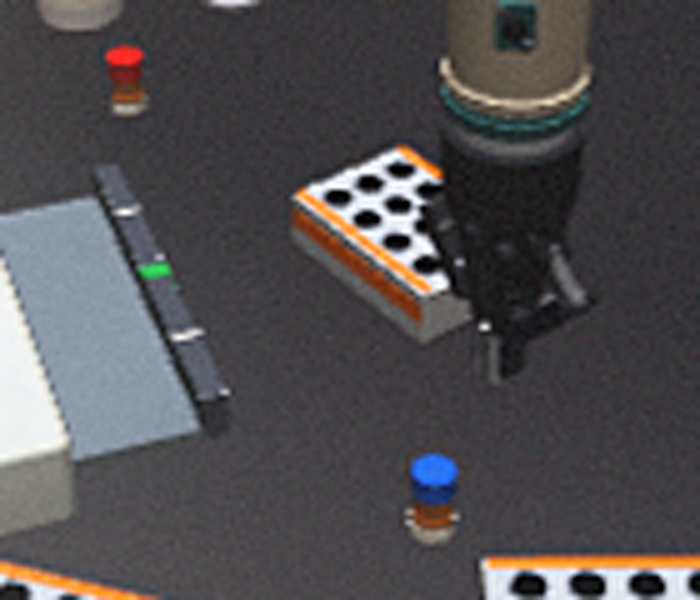

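View pics/t4c.png

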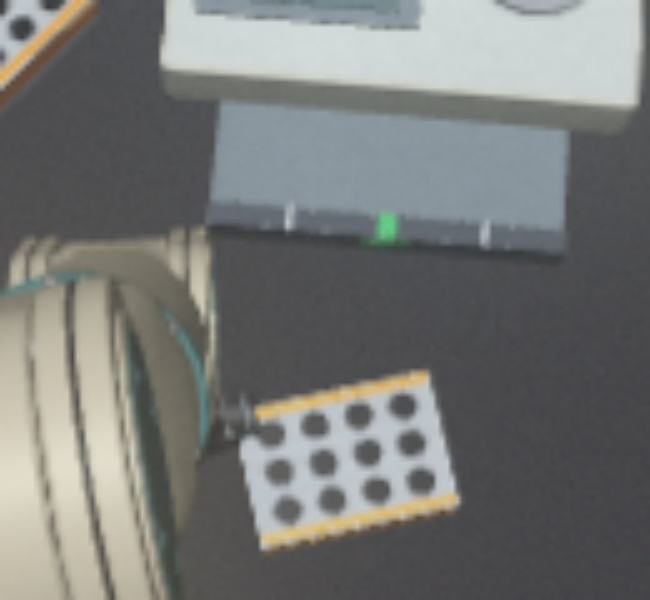

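```bash
cat >> h.py <<'E'
def pose3(d,pts,o,k=5):
    p=plane(d,sc(pts,o,k),42); a=p[1]-p[0]; b=p[2]-p[1] # p0,p1 = right end (far,near), p2 = left near
    yaw=np.degrees(np.arctan2(b[1],b[0]))-90; c=(p[0]+p[2])/2; q=c[:2]-O
    print('sizes',np.hypot(*a[:2]).round(1),np.hypot(*b[:2]).round(1),'yaw long',yaw.round(1),'short',(np.degrees(np.arctan2(a[1],a[0]))%180-180).round(1),'c',c[:2].round(1),'fence',(q@XF).round(1),(q@YF).round(1)); return c[:2],yaw
E
python3 - <<'E'
from h import *
d=load('t4'); c,y=pose3(d,[(429,370),(461,502),(264,550)],(200,110))
y=11.5
xb=np.array([np.cos(np.radians(y)),np.sin(np.radians(y))]);yb=np.array([-xb[1],xb[0]])
icr=c-62*xb;T=[]
for a in range(0,17,2):
    p=c+30*xb+79.5*yb-icr;r=-np.radians(a);M=np.array([[np.cos(r),-np.sin(r)],[np.sin(r),np.cos(r)]]);T.append((*(icr+M@p),11,y-a))
print(np.round(T)); rows(T)
E
```

```text
sizes 88.1 129.1 yaw long 13.4 short -168.0 c [528.5 -61.6] fence -152.4 14.6
[[542.  22.  11.  12.]
 [545.  20.  11.  10.]
 [549.  17.  11.   8.]
 [552.  14.  11.   6.]
 [555.  11.  11.   4.]
 [558.   8.  11.   2.]
 [560.   5.  11.  -0.]
 [563.   1.  11.  -2.]
 [566.  -2.  11.  -4.]]
clock 5.725 tcp [534.   57.4   7.8] yaw [-180.     0.6   12. ] F [-1.1 -0.3 -0.3] w -0.2
[0.5, 36.0, -3.2] [-0.0, 0.6, 0.5]
[3.2, 39.3, -3.2] [-0.0, 0.6, 2.5]
[5.8, 42.7, -3.3] [-0.0, 0.6, 4.5]
[8.2, 46.1, -3.3] [0.0, 0.6, 6.5]
[10.6, 49.7, -3.3] [0.0, 0.6, 8.5]
[12.8, 53.3, -3.3] [0.0, 0.6, 10.5]
[14.8, 57.0, -3.4] [0.0, 0.6, 12.5]
[16.8, 60.8, -3.4] [0.0, 0.6, 14.5]
[18.6, 64.6, -3.4] [0.1, 0.6, 16.5]
```

```bash
python3 -m jog '2 20 -2 0 0 0 -1; 3 32 -3 0 0 0 -1; 5 39 -3 0 0 3 -1; 8 43 -3 0 0 5 -1; 10 46 -3 0 0 7 -1; 12 50 -3 0 0 9 -1; 15 54 -3 0 0 11 -1; 17 57 -3 0 0 13 -1'
python3 - <<'E'
from h import *
rows([])
d=grab('top','t5'); c=d['image'][110:230,200:330,::-1]; cv2.imwrite('pics/t5c.png',cv2.resize(c,None,fx=5,fy=5))
E
```

```text
clock: 6.72
eef_pos: [568.2, 7.7, 14.3]
tool_rot: [-3.14, -0.001, -0.018]
force: [-0.4, 6.2, 3.7]
width: -0.1
clock 6.725 tcp [568.2   7.7  14.3] yaw [-179.9   -0.    -1. ] F [-0.4  6.2  3.7] w -0.1
```

View pics/t5c.png

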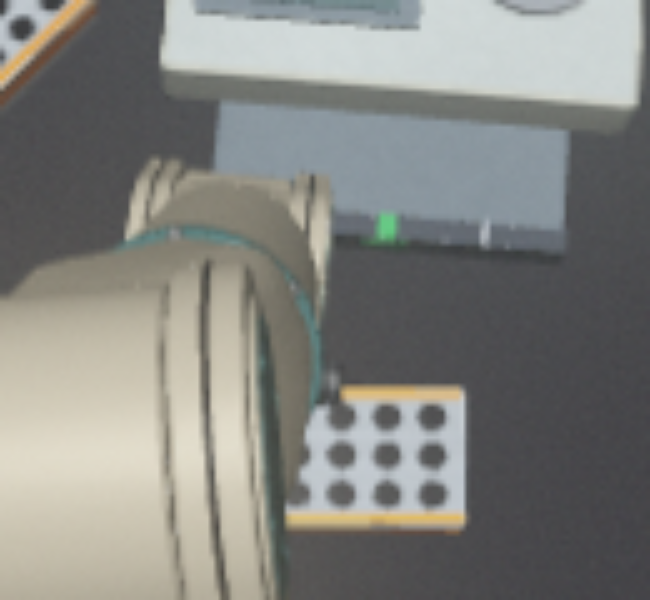

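```bash
python3 - <<'E'
from h import *
d=load('t5')
p=plane(d,sc([(464,386),(466,530),(289,525)],(200,110)),42); print(p.round(1))
a=p[0]-p[1];b=p[2]-p[1];print(np.hypot(*a[:2]),np.degrees(np.arctan2(a[1],a[0])),np.degrees(np.arctan2(b[1],b[0]))-90)
for y in(-0.5,-2):
    x=np.radians(y);c=(p[0]+p[1])[:2]/2+65*np.array([-np.sin(x),np.cos(x)]);q=c-O;print(c,q@XF,q@YF)
rows([(568,30,12,-5),(540,40,80,-5),(452,-77,80,-5),(452,-77,11,-5)])
E
```

```text
[[ 575.8 -137.5   42. ]
 [ 482.3 -136.2   42. ]
 [ 486.3  -23.9   42. ]]
93.4512063293903 -0.810589385530459 -2.0305012847070714
[529.61167089 -71.88605081] -150.38046897444588 4.463654453836588
[531.31291337 -71.92317205] -148.68266173708037 4.577910925384291
clock 6.775 tcp [568.7   7.2  14.3] yaw [-1.799e+02 -1.000e-01 -1.100e+00] F [0.2 4.2 3.5] w 0.2
[-1.1, -22.8, 2.4] [-0.1, -0.1, 3.9]
[-29.2, -32.3, -65.7] [-0.1, -0.1, 3.9]
[-114.9, 86.4, -65.9] [-0.1, -0.1, 3.9]
[-115.0, 86.5, 3.1] [-0.1, -0.1, 3.9]
```

The block is at yaw about -1.4°, 4.5 mm left of centre. A bit more of the same nudge corrects both.

```bash
python3 -m jog '0.5 2.5 2 0 0 2 -1; 1 5 2 0 0 3 -1; 1 7 2 0 0 4 -1; 1 7 2 0 0 4 -1; 0 -15 0 0 0 4 -1; -5 -30 -40 0 0 4 -1; -30 -30 -75 0 0 4 -1; -80 -5 -75 0 0 4 -1'
python3 - <<'E'
from h import *
rows([(450,-67,80,-5.1),(450,-67,11,-5.1)])
d=grab('top','t6'); c=d['image'][110:230,200:330,::-1]; cv2.imwrite('pics/t6c.png',cv2.resize(c,None,fx=5,fy=5))
d=grab('scene','s6'); c=d['image'][140:260,170:310,::-1]; cv2.imwrite('pics/s6c.png',cv2.resize(c,None,fx=5,fy=5,interpolation=cv2.INTER_CUBIC))
E
```

```text
clock: 7.78
eef_pos: [490.9, 13.0, 91.0]
tool_rot: [-3.141, -0.008, -0.084]
force: [-0.7, -1.2, -0.1]
width: 0.3
clock 7.775 tcp [490.9  13.   91. ] yaw [-180.    -0.5   -4.8] F [-0.7 -1.2 -0.1] w 0.3
[-34.1, 83.2, 10.7] [-0.0, -0.5, 0.3]
[-34.6, 83.2, 79.7] [-0.0, -0.5, 0.3]
```

View pics/t6c.png

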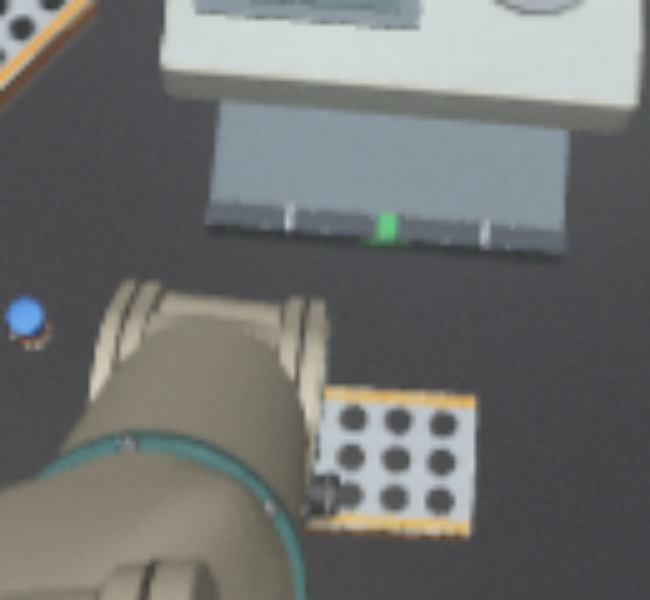

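View pics/s6c.png

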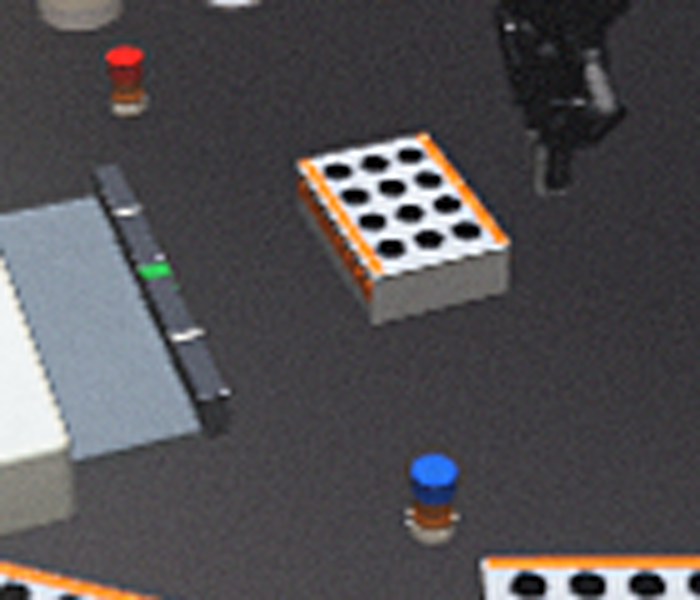

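```bash
python3 - <<'E'
from h import *
d=load('s6'); pose3(d,[(300,160),(427,132),(509,242)][0:3] ,(170,140))
d=load('t6'); 
p=plane(d,sc([(476,396),(470,537),(312,525),(325,386)],(200,110)),42); print(p.round(1))
a=p[0]-p[1];b=p[2]-p[1];b2=p[3]-p[0];print(np.hypot(*a[:2]),np.degrees(np.arctan2(a[1],a[0])),[np.degrees(np.arctan2(b[1],b[0]))-90 for b in(b,b2)])
for y in(-4.,-5.5):
    x=np.radians(y);c=(p[0]+p[1])[:2]/2+65*np.array([-np.sin(x),np.cos(x)]);q=c-O;print(c,q@XF,q@YF)
E
```

```text
sizes 88.7 128.6 yaw long -4.9 short -3.8 c [529.5 -75.4] fence -150.1 0.9
[[ 569.1 -145.1   42. ]
 [ 477.8 -138.6   42. ]
 [ 486.2  -38.5   42. ]
 [ 576.3  -47.9   42. ]]
91.52553997524382 -4.04451089214189 [np.float64(-4.783103306011128), np.float64(-4.245442371681889)]
[528.0161603  -77.03068954] -151.5123339947101 -0.8024487806026618
[529.71196343 -77.17159991] -149.8107183193628 -0.7920540726588786
```

Both views agree: yaw about -4.5°, centred within 1 mm, front face about 105 mm from the fence. Now I'll open the fingers partway and push square from behind with both fingertips.

```bash
python3 - <<'E'
from h import *
p=O-226*XF; print(p); rows([(*p,80,-5.1),(*p,11,-5.1)])
E
```

```text
[453.89471922 -69.60988891]
clock 7.875 tcp [479.9   8.6  88.9] yaw [179.8   0.5  -5.3] F [ 0.3 -0.5  0.1] w 0.2
[-18.6, 80.2, 9.4] [0.2, 0.5, -0.2]
[-18.0, 80.0, 78.4] [0.2, 0.5, -0.2]
```

```bash
python3 -m jog '-19 40 5 0 0 0 -1; -19 80 8 0 0 0 0.6; -19 80 8 0 0 0 0.6; -19 80 40 0 0 0 0.6; -19 80 78 0 0 0 0.6; -19 80 78 0 0 0 0.6'
python3 - <<'E'
from h import *
rows([(*(O+a*XF),11,-5.1) for a in (-226,-206,-200,-190,-180,-140,-110,-101)])
d=grab('scene','s7'); c=d['image'][120:240,170:310,::-1]; cv2.imwrite('pics/s7c.png',cv2.resize(c,None,fx=5,fy=5,interpolation=cv2.INTER_CUBIC))
E
```

```text
clock: 8.62
eef_pos: [461.5, -65.6, 9.7]
tool_rot: [3.141, 0.001, -0.087]
force: [0.1, -0.1, -1.0]
width: 67.8
clock 8.625 tcp [461.5 -65.6   9.7] yaw [ 1.8e+02  1.0e-01 -5.0e+00] F [ 0.1 -0.1 -1. ] w 67.8
[-7.2, 4.7, -1.3] [0.0, 0.1, 0.1]
[12.8, 4.7, -1.3] [0.0, 0.1, 0.1]
[18.8, 4.7, -1.3] [0.0, 0.1, 0.1]
[28.8, 4.7, -1.3] [0.0, 0.1, 0.1]
[38.8, 4.7, -1.4] [0.0, 0.1, 0.1]
[78.8, 4.8, -1.4] [0.0, 0.1, 0.1]
[108.8, 4.9, -1.5] [0.0, 0.1, 0.1]
[117.8, 4.9, -1.5] [0.0, 0.1, 0.1]
```

View pics/s7c.png

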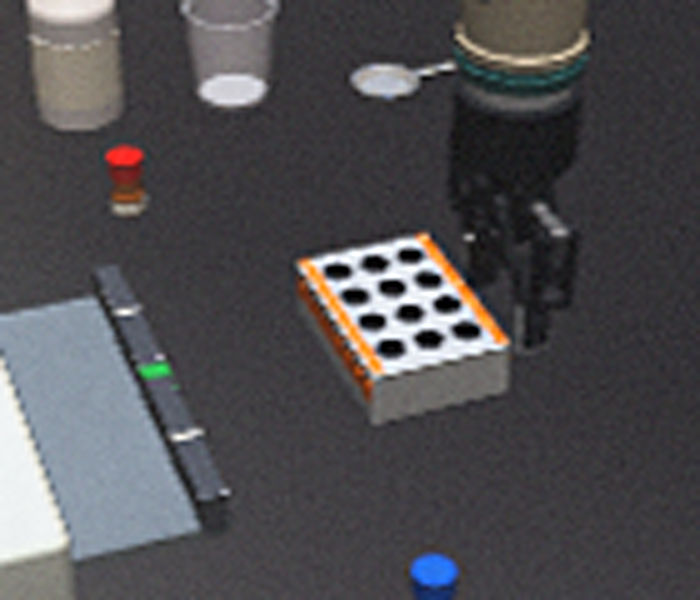

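```bash
python3 -m jog '2 4.5 -1 0 0 0 0.6; 6 4.5 -1 0 0 0 0.6; 13 4.5 -1 0 0 0 0.6; 22 4.5 -1 0 0 0 0.6; 31 4.5 -1 0 0 0 0.6; 40 4.5 -1 0 0 0 0.6; 49 4.5 -1 0 0 0 0.6; 58 4.5 -1 0 0 0 0.6'
python3 - <<'E'
from h import *
rows([(*(O+a*XF),11,-5.1) for a in (-130,-110,-101)])
d=grab('scene','s8'); c=d['image'][120:240,170:310,::-1]; cv2.imwrite('pics/s8c.png',cv2.resize(c,None,fx=5,fy=5,interpolation=cv2.INTER_CUBIC))
d=grab('top','t8'); c=d['image'][110:230,200:330,::-1]; cv2.imwrite('pics/t8c.png',cv2.resize(c,None,fx=5,fy=5))
E
```

```text
clock: 9.68
eef_pos: [515.6, -74.5, 12.0]
tool_rot: [-3.139, 0.007, -0.088]
force: [-8.2, -0.1, 6.4]
width: 68.5
clock 9.675 tcp [515.6 -74.5  12. ] yaw [-179.9    0.4   -5. ] F [-8.2 -0.1  6.4] w 68.5
[34.1, 0.6, 0.8] [-0.1, 0.4, 0.1]
[54.1, 0.7, 0.6] [-0.1, 0.4, 0.1]
[63.1, 0.7, 0.6] [-0.1, 0.4, 0.1]
```

View pics/s8c.png

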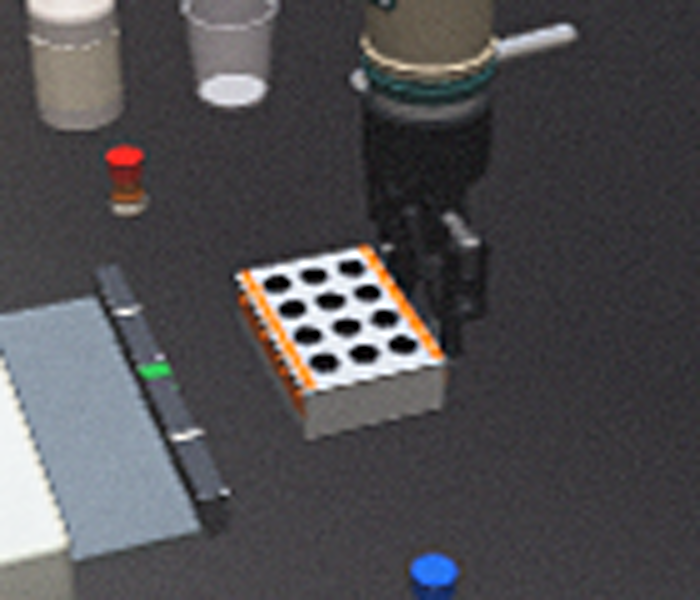

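View pics/t8c.png

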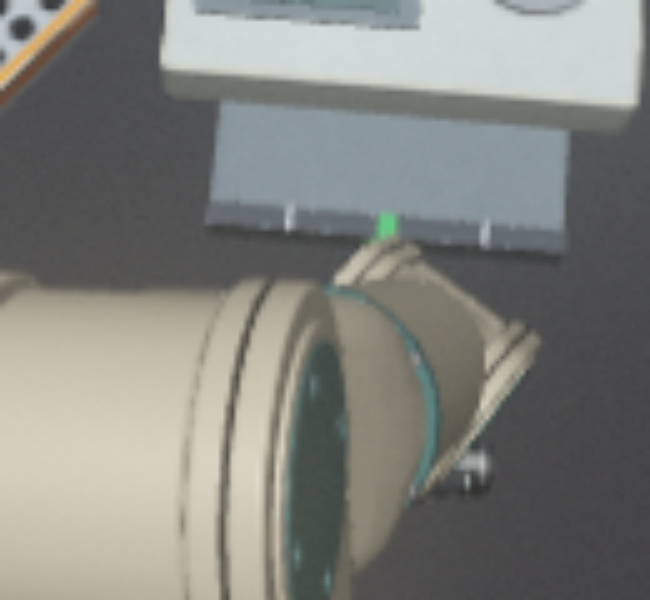

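```bash
python3 - <<'E'
from h import *
d=load('s8'); pose3(d,[(237,272),(366,245),(446,357)],(170,120))
m=plane(d,sc([(185,434),(155,371),(125,311)],(170,120)),30)
for q in m: print(((q[:2]-O)@XF).round(1),((q[:2]-O)@YF).round(1))
E
```

```text
sizes 87.6 128.7 yaw long -4.3 short -4.8 c [571.1 -79.4] fence -108.4 0.7
9.7 65.5
9.4 2.3
10.0 -63.6
```

Straight and centred (about -4.5°, yf about 0). I'll keep pushing, and slow down for the last part.

```bash
python3 -m jog '8 0.5 0 0 0 0 0.6; 16 0.5 0 0 0 0 0.6; 24 0.5 0 0 0 0 0.6; 32 0.5 0 0 0 0 0.6; 39 0.5 0 0 0 0 0.6; 45 0.5 0 0 0 0 0.6; 49 0.5 0 0 0 0 0.6; 51 0.5 0 0 0 0 0.6'
python3 - <<'E'
from h import *
rows([(*(O+a*XF),11,-5.1) for a in (-110,-101)])
d=grab('scene','s9'); c=d['image'][120:240,170:310,::-1]; cv2.imwrite('pics/s9c.png',cv2.resize(c,None,fx=5,fy=5,interpolation=cv2.INTER_CUBIC))
E
```

```text
clock: 10.78
eef_pos: [567.8, -79.9, 11.8]
tool_rot: [-3.141, 0.005, -0.087]
force: [-7.0, 1.6, 4.9]
width: 68.1
clock 10.775 tcp [567.8 -79.9  11.8] yaw [-179.9    0.3   -5. ] F [-7.   1.6  4.9] w 68.1
[1.7, -0.1, 0.8] [-0.1, 0.3, 0.1]
[10.7, -0.1, 0.8] [-0.1, 0.3, 0.1]
```

View pics/s9c.png

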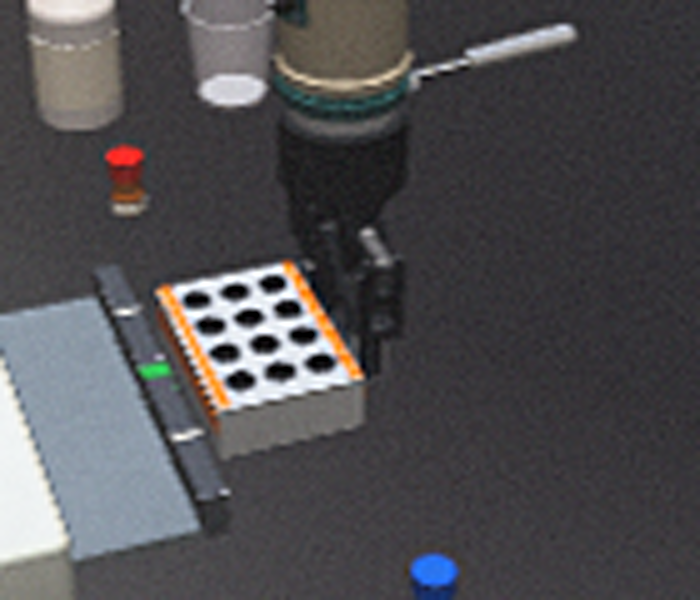

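```bash
python3 - <<'E'
from h import *
d=load('s9'); pose3(d,[(158,289),(289,261),(364,376)],(170,120))
m=plane(d,sc([(185,434),(155,371),(125,311)],(170,120)),30)
pose3(d,[(158,289),(289,261),(365,378)],(170,120))
E
```

```text
sizes 86.8 128.8 yaw long -4.2 short -4.4 c [623.1 -83.6] fence -56.2 1.1
sizes 86.8 130.8 yaw long -4.3 short -4.4 c [623.3 -82.6] fence -56.1 2.1
```

```bash
python3 -m jog '2 0 0 0 0 0 0.6; 4 0 0 0 0 0 0.6; 6 0 0 0 0 0 0.6; 8 0 0 0 0 0 0.6; 9 0 0 0 0 0 0.6; 10 0 0 0 0 0 0.6'; python3 -m jog '1 0 0 0 0 0 0.6'; python3 -m jog '1 0 0 0 0 0 0.6'
```

```text
clock: 11.58
eef_pos: [577.2, -80.7, 11.9]
tool_rot: [-3.14, 0.005, -0.088]
force: [-7.0, 0.6, 4.4]
width: 68.3
clock: 11.7
eef_pos: [578.3, -80.8, 11.9]
tool_rot: [-3.14, 0.005, -0.088]
force: [-6.7, 1.2, 4.5]
width: 68.4
clock: 11.82
eef_pos: [579.3, -80.9, 11.9]
tool_rot: [-3.14, 0.005, -0.088]
force: [-7.9, 0.4, 4.1]
width: 68.2
```

```bash
for i in 1; do python3 -m jog '1 0 0 0 0 0 0.6'; done; python3 -m jog '1 0 0 0 0 0 0.6; 1 0 0 0 0 0 0.6' ; python3 - <<'E'
from h import *
d=grab('scene','s10'); c=d['image'][120:240,170:310,::-1]; cv2.imwrite('pics/s10c.png',cv2.resize(c,None,fx=5,fy=5,interpolation=cv2.INTER_CUBIC))
E
```

```text
clock: 11.95
eef_pos: [579.7, -80.9, 11.8]
tool_rot: [-3.14, 0.006, -0.088]
force: [-9.3, 0.5, 6.9]
width: 68.1
clock: 12.2
eef_pos: [579.6, -80.9, 11.8]
tool_rot: [-3.14, 0.008, -0.088]
force: [-11.0, 0.2, 7.2]
width: 68.4
```

View pics/s10c.png

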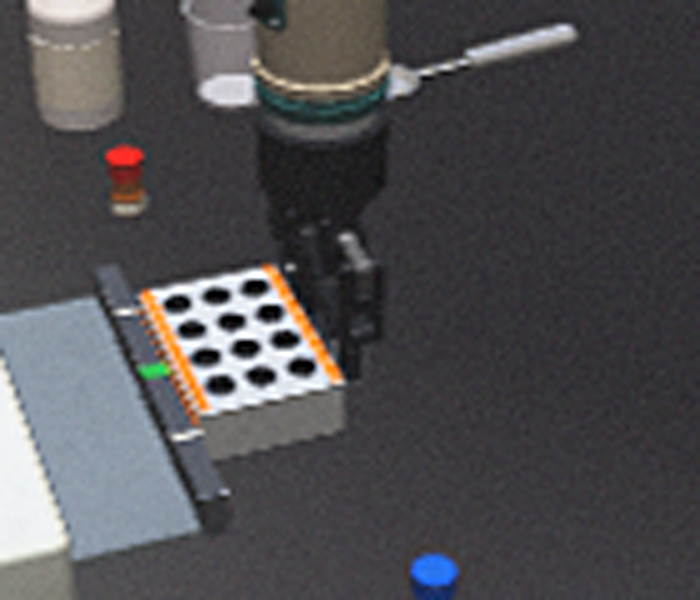

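The TCP stopped at x = 579.6 and the force is rising, so the block has reached the fence. I'll press a little more to seat it, then back off and check.

```bash
python3 -m jog '1 0 0 0 0 0 0.6; 2 0 0 0 0 0 0.6; 3 0 0 0 0 0 0.6; 3 0 0 0 0 0 0.6'; python3 -m jog '1.5 0 0 0 0 0 0.6; 3 0 0 0 0 0 0.6; 3 0 0 0 0 0 0.6'; python3 -m jog '-6 0 0 0 0 0 0.6; -15 0 0 0 0 0 0.6; -40 0 -10 0 0 0 0.6; -80 0 -60 0 0 0 0.6; -100 40 -100 0 0 0 0.6; -110 80 -130 0 0 0 0.6; -110 130 -130 0 0 0 0.6; -110 190 -130 0 0 0 0.6'
python3 - <<'E'
from h import *
rows([])
E
```

```text
clock: 12.75
eef_pos: [579.6, -80.9, 11.7]
tool_rot: [-3.139, 0.014, -0.088]
force: [-16.9, 2.2, 12.7]
width: 68.0
clock: 13.12
eef_pos: [579.6, -80.8, 11.4]
tool_rot: [-3.138, 0.019, -0.089]
force: [-21.0, 1.8, 16.5]
width: 68.7
clock: 14.12
eef_pos: [465.5, -262.9, 143.2]
tool_rot: [3.141, -0.004, -0.085]
force: [1.5, -0.7, -0.3]
width: 68.2
clock 14.125 tcp [ 465.5 -262.9  143.2] yaw [180.   -0.2  -4.9] F [ 1.5 -0.7 -0.3] w 68.2
```

```bash
python3 -m jog '0 60 0 0 0 0 0.6; 0 120 0 0 0 0 0.6; 0 150 0 0 0 0 0.6; 0 150 0 0 0 0 0.6'
python3 - <<'E'
from h import *
d=grab('scene','s11'); c=d['image'][160:230,170:260,::-1]; cv2.imwrite('pics/s11c.png',cv2.resize(c,None,fx=8,fy=8,interpolation=cv2.INTER_CUBIC))
d=grab('top','t11'); c=d['image'][130:210,230:330,::-1]; cv2.imwrite('pics/t11c.png',cv2.resize(c,None,fx=8,fy=7.5 if 0 else 8,interpolation=cv2.INTER_CUBIC)[:600])
E
```

```text
clock: 14.62
eef_pos: [449.9, -415.4, 142.6]
tool_rot: [3.137, -0.002, -0.092]
force: [-0.4, 0.7, 0.4]
width: 68.4
```

View pics/s11c.png

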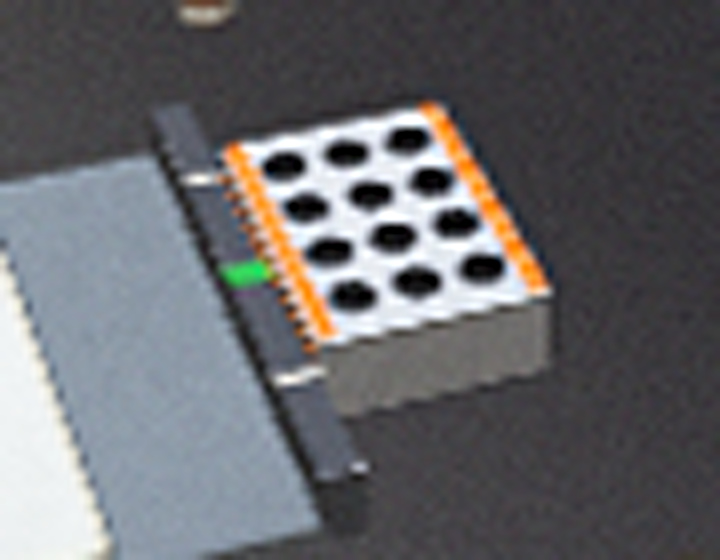

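View pics/t11c.png

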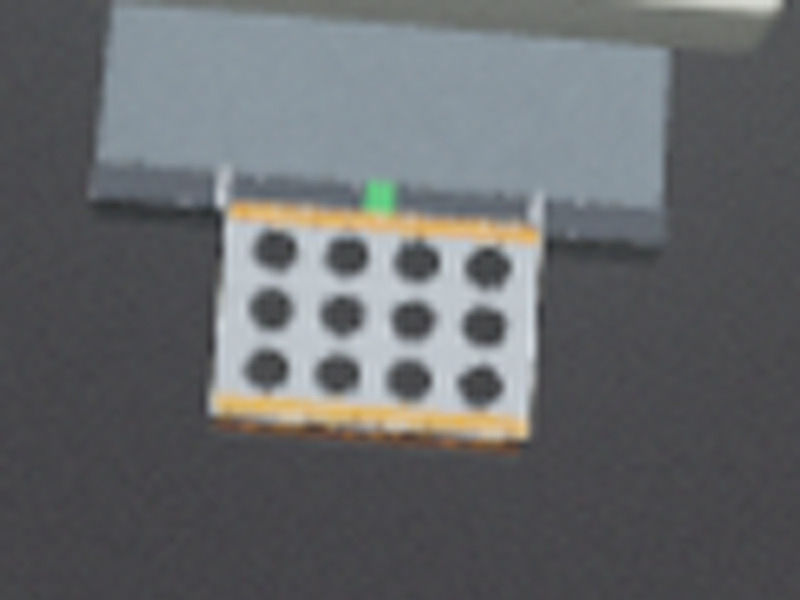

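```bash
python3 - <<'E'
from h import *
d=load('t11'); o=(230,130)
B=plane(d,sc([(230,203),(543,240),(530,440),(212,414)],o,8),42); M=plane(d,sc([(224,187),(380,198),(538,208)],o,8),30)
F=plane(d,sc([(92,200),(664,246)],o,8),30); v=F[0]-F[1]; print('fence yaw',np.degrees(np.arctan2(v[1],v[0]))-90)
f=lambda P:np.c_[(P[:,:2]-O)@XF,(P[:,:2]-O)@YF].round(1)
print('top block\n',f(B),f(B).mean(0),'\nmarks\n',f(M))
for i,j in((0,1),(3,2)): v=B[i]-B[j];print(np.degrees(np.arctan2(v[1],v[0]))-90)
d=load('s11'); o=(170,160)
B=plane(d,sc([(335,345),(228,145),(435,102),(552,292)],o,8),42); M=plane(d,sc([(300,377),(246,273),(202,180)],o,8),30)
print('scene block\n',f(B),f(B).mean(0),'\nmarks\n',f(M))
for i,j in((0,1),(3,2)): v=B[i]-B[j];print(np.degrees(np.arctan2(v[1],v[0]))-90)
E
```

```text
fence yaw -5.131365381217307
top block
 [[ -0.9  61.2]
 [ -6.  -67.9]
 [-90.3 -67.4]
 [-90.1  61.4]] [-46.825  -3.175] 
marks
 [[  9.6  64.3]
 [ 10.1  -0.6]
 [ 11.3 -66.4]]
-7.366924981253902
-5.162190496074004
scene block
 [[ -4.5  68.5]
 [ -2.2 -64.6]
 [-87.3 -64.8]
 [-87.9  66.7]] [-45.475   1.45 ] 
marks
 [[  8.8  67.2]
 [ 10.1   1.4]
 [  9.8 -62. ]]
-4.148040107505949
-4.859617902954881
```

Seated. The two views give a centring error of about -2.3 mm (top) and -0.8 mm (scene). I'll refine this with masks rather than hand-picked corners.

```bash
python3 - <<'E'
from h import *
f=lambda P:np.c_[(P[:,:2]-O)@XF,(P[:,:2]-O)@YF].round(2)
for tag,marks in(('t11',[(257.5,153),(296.7,155.6)]),('s11',[(206.8,206.5),(194.8,182)])):
    d=load(tag); h=cv2.cvtColor(d['image'],cv2.COLOR_RGB2HSV)
    im=d['image'].astype(float)
    g=(h[:,:,0]>45)&(h[:,:,0]<80)&(h[:,:,1]>120)&(h[:,:,2]>100); ys,xs=np.nonzero(g)
    G=plane(d,np.c_[xs,ys],30); k=(f(G)[:,0]>1)&(f(G)[:,0]<16); print(tag,'green',f(G)[k].mean(0),k.sum())
    # wells: dark blobs on block top; centroid of 12 = block centre
    us,vs=np.meshgrid(np.arange(512),np.arange(384)); uv=np.c_[us.ravel(),vs.ravel()]
    P=f(plane(d,uv,42)); inside=((P[:,0]>-80)&(P[:,0]<-10)&(abs(P[:,1])<62)).reshape(384,512)
    gray=im.mean(2); dark=((gray<110)&inside).astype(np.uint8)
    n,l,st,ce=cv2.connectedComponentsWithStats(dark)
    w=[]
    for i in range(1,n):
        if st[i,4]<6: continue
        m=l==i; m=cv2.dilate(m.astype(np.uint8),np.ones((3,3)))>0; yy,xx=np.nonzero(m); wt=np.clip(190-gray[yy,xx],0,None); w.append((np.sum(xx*wt)/wt.sum(),np.sum(yy*wt)/wt.sum()))
    W=f(plane(d,w,42)); print(len(w),'wells centre',W.mean(0)); 
    if len(w)==12:
        (c,(a,b),ang)=cv2.minAreaRect(W.astype(np.float32)); print(a,b,ang)
        o=W[np.argsort(W[:,0])]; 
        for r in(o[:4],o[4:8],o[8:]): s=np.polyfit(r[:,1],r[:,0],1); print('row tilt rel fence deg',np.degrees(np.arctan(-s[0])).round(2))
    # marks: brightness-weighted
    for mx,my in marks:
        x0,y0=int(mx)-3,int(my)-3; sub=gray[y0:y0+7,x0:x0+7]; yy,xx=np.mgrid[y0:y0+7,x0:x0+7]
        Q=f(plane(d,np.c_[xx.ravel(),yy.ravel()],30)); wt=np.clip(sub.ravel()-135,0,None)*((Q[:,0]>3.5)&(Q[:,0]<15)); print('mark',(Q*wt[:,None]).sum(0)/wt.sum(),(wt>0).sum())
E
```

```text
t11 green [10.17571429  0.06428571] 7
12 wells centre [-44.52        -2.56666667]
87.3427734375 50.449729919433594 89.8810043334961
row tilt rel fence deg -0.11
row tilt rel fence deg -0.06
row tilt rel fence deg -0.2
mark [ 9.05111607 65.05053571] 6
mark [  9.52059435 -65.45964339] 7
s11 green [9.62       2.79666667] 12
12 wells centre [-43.73     0.1725]
50.6195068359375 87.76953125 0.11348188668489456
row tilt rel fence deg -0.11
row tilt rel fence deg -0.09
row tilt rel fence deg 0.18
mark [10.40690675 66.7399166 ] 7
mark [ 10.44818557 -62.68003093] 5
```

Masks on the wells and marks agree better: the block is flat (tilt about 0.1°) but 2 mm too far right (-2.4 top, -1.9 scene). There is plenty of time, so I'll nudge the right end face about 2 mm left with the shut fingertips and then re-seat it.

```bash
python3 - <<'E'
from h import *
p=O-47*XF-100*YF
rows([(*p,140,-5.1),(*p,11,-5.1)])
E
```

```text
clock 14.725 tcp [ 451.1 -410.8  142. ] yaw [-1.8e+02 -1.0e-01 -5.0e+00] F [ 0.1 -0.1  0.1] w 68.3
[151.8, -239.8, 2.2] [-0.0, -0.1, 0.1]
[151.7, -239.8, 131.2] [-0.0, -0.1, 0.1]
```

```bash
python3 -m jog '38 -60 0 0 0 0 -1; 76 -120 0 0 0 0 -1; 110 -175 0 0 0 0 -1; 140 -220 0 0 0 0 -1; 152 -239 0 0 0 0 -1; 152 -239 0 0 0 0 -1; 152 -239 60 0 0 0 -1; 152 -239 110 0 0 0 -1'
python3 - <<'E'
from h import *
p=O-47*XF-100*YF
rows([(*p,11,-5.1)])
E
```

```text
clock: 15.72
eef_pos: [622.3, -186.3, 31.1]
tool_rot: [3.141, -0.0, -0.087]
force: [0.0, -0.1, -0.5]
width: -0.1
clock 15.725 tcp [ 622.3 -186.3   31.1] yaw [180.  -0.  -5.] F [ 0.  -0.1 -0.5] w -0.1
[0.9, -1.2, 20.1] [0.0, -0.0, 0.1]
```

```bash
python3 -m jog '1 -1 18 0 0 0 -1; 1 -6 18 0 0 0 -1; 1 -10 18 0 0 0 -1; 1 -12 18 0 0 0 -1; 1 -13 18 0 0 0 -1'; python3 -m jog '0 -1 0 0 0 0 -1'; python3 -m jog '0 -1 0 0 0 0 -1'; python3 -m jog '0 -1 0 0 0 0 -1'
python3 - <<'E'
from h import *
rows([(*(O-47*XF-82*YF),11,-5.1)])
E
```

```text
clock: 16.35
eef_pos: [625.9, -173.3, 15.2]
tool_rot: [3.141, -0.002, -0.087]
force: [0.2, -0.1, 0.5]
width: 0.1
clock: 16.48
eef_pos: [625.4, -172.5, 14.5]
tool_rot: [3.141, -0.001, -0.087]
force: [0.4, 0.7, -0.1]
width: -0.0
clock: 16.6
eef_pos: [625.3, -171.5, 14.1]
tool_rot: [3.141, -0.0, -0.088]
force: [-0.6, 0.0, -0.7]
width: 0.1
clock: 16.73
eef_pos: [625.3, -170.5, 13.9]
tool_rot: [3.142, 0.0, -0.087]
force: [-0.3, 0.1, -0.2]
width: 0.3
clock 16.725 tcp [ 625.3 -170.5   13.9] yaw [180.   0.  -5.] F [-0.3  0.1 -0.2] w 0.3
[-0.7, -3.2, 2.9] [0.0, 0.0, 0.1]
```

```bash
for i in 1; do python3 -m jog '0 -1 0 0 0 0 -1'; python3 -m jog '0 -1 0 0 0 0 -1';python3 -m jog '0 -1 0 0 0 0 -1'; done
```

```text
clock: 16.85
eef_pos: [625.3, -169.5, 13.8]
tool_rot: [3.142, 0.0, -0.087]
force: [-0.1, -0.1, -0.0]
width: -0.2
clock: 16.98
eef_pos: [625.5, -168.5, 13.9]
tool_rot: [3.142, 0.0, -0.087]
force: [-0.6, -0.5, 0.2]
width: -0.1
clock: 17.1
eef_pos: [625.6, -167.4, 13.9]
tool_rot: [3.142, 0.0, -0.087]
force: [-0.1, 0.1, 0.0]
width: 0.1
```

```bash
python3 -m jog '0 -1 0 0 0 0 -1'; python3 -m jog '0 -1 0 0 0 0 -1';python3 -m jog '0 -1 0 0 0 0 -1'
```

```text
clock: 17.23
eef_pos: [625.7, -166.4, 13.9]
tool_rot: [3.142, -0.0, -0.087]
force: [-0.6, -0.4, 0.3]
width: -0.2
clock: 17.35
eef_pos: [625.7, -165.4, 13.9]
tool_rot: [-3.142, 0.0, -0.087]
force: [-0.8, -0.4, 0.4]
width: 0.3
clock: 17.48
eef_pos: [625.8, -165.0, 14.0]
tool_rot: [3.141, -0.0, -0.087]
force: [0.6, -1.8, 0.2]
width: -0.3
```

Contact is at y of about -165.1. I'll advance until the TCP reads about -163.

```bash
python3 -m jog '0 -1 0 0 0 0 -1'; python3 -m jog '0 -1 0 0 0 0 -1';python3 -m jog '0 -0.5 0 0 0 0 -1'
```

```text
clock: 17.6
eef_pos: [625.8, -164.9, 14.0]
tool_rot: [3.14, -0.0, -0.088]
force: [-0.8, -3.8, -1.4]
width: -0.0
clock: 17.73
eef_pos: [625.8, -164.1, 14.0]
tool_rot: [3.14, -0.0, -0.088]
force: [-0.1, -4.3, -0.8]
width: 0.1
clock: 17.85
eef_pos: [625.9, -163.0, 14.0]
tool_rot: [3.14, -0.0, -0.088]
force: [-0.3, -3.8, -0.0]
width: -0.0
```

```bash
python3 -m jog '0 8 0 0 0 0 -1; 0 25 0 0 0 0 -1; 0 35 -50 0 0 0 -1; -30 60 -100 0 0 0 -1; -80 100 -120 0 0 0 -1; -130 140 -120 0 0 0 -1; -170 190 -120 0 0 0 -1; -170 230 -120 0 0 0 -1'
cat > chk.py <<'E'
from h import *
import sys
f=lambda P:np.c_[(P[:,:2]-O)@XF,(P[:,:2]-O)@YF].round(2)
for tag,cam,marks in((sys.argv[1]+'t','top',[(257.5,153),(296.7,155.6)]),(sys.argv[1]+'s','scene',[(206.8,206.5),(194.8,182)])):
    d=grab(cam,tag); gray=d['image'].astype(float).mean(2)
    us,vs=np.meshgrid(np.arange(512),np.arange(384)); uv=np.c_[us.ravel(),vs.ravel()]
    P=f(plane(d,uv,42)); inside=((P[:,0]>-80)&(P[:,0]<-10)&(abs(P[:,1])<62)).reshape(384,512)
    n,l,st,ce=cv2.connectedComponentsWithStats(((gray<110)&inside).astype(np.uint8)); w=[]
    for i in range(1,n):
        if st[i,4]<6: continue
        m=cv2.dilate((l==i).astype(np.uint8),np.ones((3,3)))>0; yy,xx=np.nonzero(m); wt=np.clip(190-gray[yy,xx],0,None); w.append((np.sum(xx*wt)/wt.sum(),np.sum(yy*wt)/wt.sum()))
    W=f(plane(d,w,42)); o=W[np.argsort(W[:,0])]; print(tag,len(w),'centre',W.mean(0))
    if len(w)==12: print('tilt',[np.degrees(np.arctan(-np.polyfit(r[:,1],r[:,0],1)[0])).round(2) for r in(o[:4],o[4:8],o[8:])])
    mm=[]
    for mx,my in marks:
        x0,y0=int(mx)-3,int(my)-3; sub=gray[y0:y0+7,x0:x0+7]; yy,xx=np.mgrid[y0:y0+7,x0:x0+7]
        Q=f(plane(d,np.c_[xx.ravel(),yy.ravel()],30)); wt=np.clip(sub.ravel()-135,0,None)*((Q[:,0]>3.5)&(Q[:,0]<15)); mm.append((Q*wt[:,None]).sum(0)/wt.sum())
    print('marks',np.round(mm,1).tolist(),'centring',W.mean(0)[1]-np.mean(mm,0)[1])
rows([])
E
python3 chk.py e
```

```text
clock: 18.85
eef_pos: [432.7, -378.2, 134.6]
tool_rot: [-3.141, 0.001, -0.091]
force: [1.8, 0.0, -0.4]
width: -0.1
et 12 centre [-44.50916667  -0.465     ]
tilt [np.float64(-0.13), np.float64(-0.01), np.float64(0.16)]
marks [[8.9, 65.0], [9.5, -65.5]] centring -0.18790045309456654
es 12 centre [-43.56166667   2.19      ]
tilt [np.float64(-0.02), np.float64(-0.24), np.float64(0.05)]
marks [[10.4, 66.8], [10.4, -62.7]] centring 0.13499501952088844
clock 18.95 tcp [ 433.2 -384.1  135.2] yaw [ 1.796e+02 -1.000e-01 -5.500e+00] F [-0.6  0.3  0.4] w 0.4
```

Centring is now within 0.2 mm in both views, and the tilt is about 0. One last look at the whole scene before handing in.

```bash
python3 - <<'E'
from h import *
a=load('et');b=load('es'); t=cv2.resize(a['image'][130:210,230:330,::-1],(500,400),interpolation=cv2.INTER_CUBIC)
s=cv2.resize(b['image'][:,:,::-1],(300,225)); v=np.zeros((600,800,3),np.uint8); v[:400,:500]=t; v[:225,500:]=s
v[225:450,500:]=cv2.resize(a['image'][:,:,::-1],(300,225)); cv2.imwrite('pics/fin.png',v)
for n,o in(('t',a),('s',b)):
    r=load('top0' if n=='t' else 'scene0'); df=np.abs(o['image'].astype(int)-r['image'].astype(int)).max(2)>50
    k,l,st,ce=cv2.connectedComponentsWithStats(cv2.morphologyEx(df.astype(np.uint8),cv2.MORPH_OPEN,np.ones((2,2))))
    print(n,[(st[i,:5].tolist()) for i in range(1,k) if st[i,4]>8])
E
```

```text
t [[243, 156, 55, 63, 1556], [425, 183, 49, 56, 1325], [414, 206, 4, 4, 11], [460, 210, 7, 2, 14], [380, 212, 13, 10, 50], [270, 219, 185, 165, 16013], [454, 250, 2, 7, 14], [506, 322, 6, 25, 108], [247, 381, 6, 3, 14]]
s [[268, 0, 20, 54, 433], [365, 0, 16, 26, 131], [407, 0, 37, 79, 718], [238, 16, 12, 5, 43], [425, 31, 22, 27, 129], [227, 50, 22, 5, 50], [400, 58, 24, 34, 336], [425, 69, 8, 14, 44], [229, 73, 19, 31, 247], [432, 73, 18, 36, 107], [394, 76, 10, 17, 81], [426, 84, 5, 9, 22], [419, 89, 5, 4, 15], [429, 89, 8, 8, 43], [389, 92, 2, 7, 14], [401, 94, 4, 6, 19], [419, 97, 9, 5, 31], [199, 174, 73, 35, 1457]]
```

View pics/fin.png

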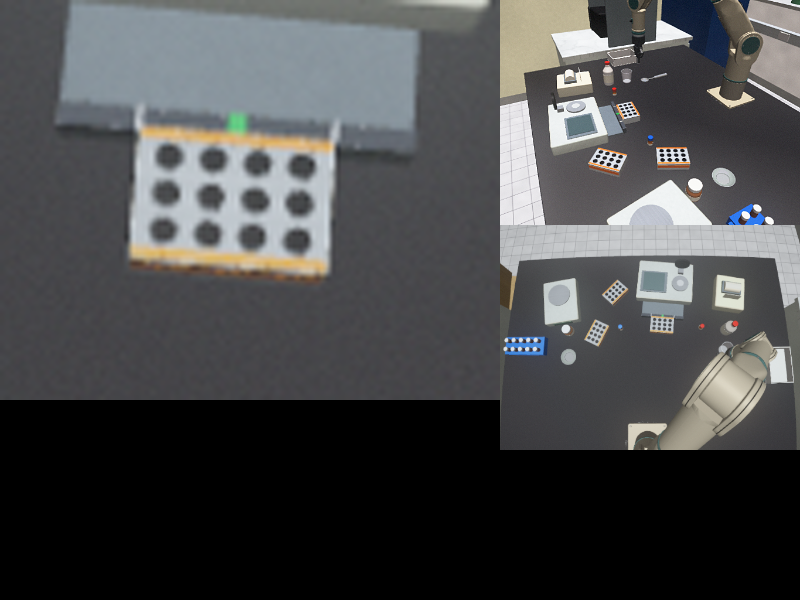

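The picture shows the block's far stripe flush with the fence and its ends at the white marks (crop 140,127 and 333,145). The only changes from the start pictures are the block and the arm, so nothing else moved. The gripper is clear at z = 135 mm.

```bash
python3 -m jog '0 0 0 0 0 0 -1; 0 0 0 0 0 0 -1' && python3 -c "
from cell import ctrl
print(ctrl.finish_job())"
```

```text
clock: 19.2
eef_pos: [437.3, -374.9, 133.7]
tool_rot: [-3.14, 0.0, -0.085]
force: [0.3, -0.1, -0.0]
width: -0.1
the job is handed in; nothing more can be done
None
```

The block now stands by itself with a long striped face flat against the fence, centred on the green window. I handed the job in at 19.2 s of the 54 s allowed.

- **What I did:** I turned the nearest block (A, 556 mm from the base) about 71° clockwise by pushing two of its corners, keeping it well away from the fence. Both fingertips then pushed it square to the fence. It first sat about 2 mm too far right, so I nudged its right end 2 mm left.
- **Last checks:** Centring was -0.2 mm in the top view and +0.1 mm in the scene view. Tilt to the fence averaged under 0.1°, with single rows up to 0.24°. The largest push force I read was about 27 N at the wrist, while seating the block. Before-and-after pictures showed changes only at the block and where the arm had moved or hid the view. In the top view the arm partly hid the right side, including the beaker and spoon.
- **Where the views disagreed:** The two cameras differed by about 2–3 mm in absolute position, and by up to 7 mm in one mid-turn estimate picked by hand. I therefore judged centring against the white marks within each view. I did not press the block against the fence again after the last nudge, because both views still showed it flush.

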